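# Slide the lifter under the colour sample tile and put the tile away in its slot case

## Task

Use the flat lifter to take the white colour sample tile off the slate board: slide the blade under the tile, pushing it gently up against the stop bar so that it rides onto the blade right up to the heel without being jammed hard, and lift it level without the gripper's fingers ever touching the tile. Carry it to the wooden case and slide it into the empty upper slot until it reaches the back, leave it lying on the two side ledges, then draw the lifter out from under it and lay the lifter blade-down flat on the bench, off the board and well clear of the case. Leave the blue tile in the lower slot and the other things on the bench alone.

Things in the scene. Friction and masses are not known exactly. Their poses are not given: they have to be found in the camera images.
- lifter: Hand lifter (spatula), 120 g: flat steel blade 90 x 46 x 2 mm, a 10 mm high turned-up heel across its rear end, bent neck, dark wooden handle leaning back. Origin: underside of the blade at its middle; x to the tip, z up. Stands by itself, blade flat on the bench. It can turn a little in the fingers when the tip is pressed: find the tip's height by touching down.
- lifter_tip (a point): Middle of the blade's front edge, underside: 45 mm ahead (+x) of the blade's middle. The blade's last 13 mm thin from 2 mm to 1.2 mm here. The heel's front face is 43 mm behind the blade's middle.
- lifter_grip (a point): Point to grip on the handle, on its axis: 89 mm behind the blade's middle, 90 mm above its underside. Handle: 22 mm wide across the lifter's y with flat sides, 24 mm the other way, 80 mm long, leaning back 24 degrees from vertical in the lifter's x-z plane; its top is 37 mm above this point.
- tile: White glazed tile with nine coloured squares, 94 x 94 x 7 mm, about 120 g. Origin: centre of its underside. The flat bottom is 76 x 76 mm and slopes up to the outer edge, where the underside is 3.5 mm above the slate: the blade's tip goes in there. It lies loose, a little turned, 4 to 62 mm short of the stop bar; pushed, it slides, squares up on the bar, then rides onto the blade.
- board: Slate board, fixed to the bench: 200 mm (x) by 156 mm (y), a dark slab in a steel tray, its top 12 mm above the bench. Origin: centre of its underside. x points from its near end to the stop bar, the direction in which to push. An aluminium stop bar, 14 mm high, is clamped firmly across the slate (along y), its face anywhere from x = 46 to 86 mm: feel for it.
- case: Pine case, fixed: 112 mm deep (x), 114.5 wide (y), 102 high, open at the front (x = -56 mm); x points to the back (inner face at +50). Origin: centre of its underside. Inside 97.5 mm wide, mouth widening to 110 over its first 14 mm. Upper slot empty, lower one holds the blue tile; each has two side ledges 5 mm thick with a 62 mm wide open gap between them, through which a blade can sink.
- case_slot (a point): Centre of the tile's underside when the tile lies home in the upper slot against the back: case x = +3 mm, y = 0, z = 58 mm. z = 58 mm is the top of the upper ledges; the roof's inside is at z = 94 mm; the lower ledges' top is at z = 20 mm.
- tile_kept: Blue tile of the same size that already lies in the case's lower slot; to be left alone. Origin: centre of its underside.
- lamp_foot (a point): Centre, at bench level, of the fixed black desk lamp, to be steered clear of: base 125 mm across and 90 mm high, a thin upright stem on it, and a shade 105 mm across between 305 and 371 mm above the bench. Other tall things (white lamp, tool bag, a pole) stand further back and at the right-hand end of the bench.
- jar: Bystander: small glass jar with a lid, 42 mm across, 52 mm high. Origin: centre of its underside.
- tape: Bystander: roll of masking tape lying flat, 81 mm across, 19 mm high. Origin: centre of its underside.
- wax: Bystander: green offcut of carving wax, 48 x 23 x 11 mm. Origin: centre of its underside.

How it is judged:
By the outcome, as a careful person would: the job done as asked, in the order asked, and still so for the second after the job is handed in, with the robot touching nothing.
It also fails if it takes over 72 s, if anything falls off the work surface, if the arm or the gripper's body presses on something with over 40 N, if the wrist force passes 120 N, or if a joint passes its speed limit or range.

## Robot

A 7-joint arm with a two-finger parallel gripper is mounted at the origin on a cart in front of the work surface, level with it; the furniture and walls round the work are solid. World frame = base frame: x ahead of the robot, y to its left, z up, the work surface at z = 0. Lengths are in m, angles in rad, forces in N, time in s.
With the tool pointing down it reaches from about 0.4 to 0.875 m from the base axis. Payload 19.3 kg.
Tool frame: the origin (TCP) lies midway between the tips of the shut fingers; the grasp point (between the pads) lies 19 mm behind it; z points along the fingers, y is the line along which they close (so a half turn about z gives the same grasp; the last joint's range is limited). The gripper opens to 85 mm and grips with 20 to 120 N. Pads are 22 mm wide; open, the fingers measure 114 mm over their backs; the gripper's body (76 mm by 85 mm) begins 54 mm behind the grasp point. The pads swing forward as they close: fully open they stand 13 mm farther back than shut.
Start: joints at [-1.348, 0.521, -0.036, 1.599, 0.021, 1.021, -0.113], TCP at [0.18, 0.598, 0.231] pointing down, gripper open.
Joint ranges: [-2.91, 2.91], [-0.3, 2.13], [-1.5, 1.42], [0.17, 2.43], [-1.26, 4.41], [0.16, 1.93], [-2.52, 2.52]. Speed limits (rad/s): [1.89, 1.89, 2.39, 2.39, 3.01, 3.01, 3.01].

## Interface

Orientations are given as [roll, pitch, yaw] about the fixed x, y, z axes, in that order (R = Rz(yaw) Ry(pitch) Rx(roll)).
In Python, from workcell import bot gives the robot as it stands.
- The arm moves only by the shell command python3 nudge.py [FORCE], which reads ROWS from standard input. ROWS is 1 to 5 rows, one to a line, with the numbers parted by spaces; each row has 7 numbers: the finger opening in m, then dx, dy, dz in units of 20 mm, then a rotation vector rx, ry, rz in rad; each row is the pose to reach, as a shift and turn from the pose commanded when the command began, along the tool's axes at that moment; what a row does not reach only later rows make up. A row lasts 1/8 s, in which the tool goes at most 0.0625 m and 0.188 rad, less where a joint would pass 70% of its speed; a pose out of reach is approached as far as the arm can. The fingers move at their own pace and stop on an object; FORCE is the grip in N (left out, the last holds). Time passes only in rows, so rows that do not move let the fingers close. It prints the time, the measured TCP pose, the force, the opening and the grip force at its end. Input that does not fit is refused with a message, and nothing moves.
- bot.observe(): the state, without advancing time (a new reading comes with each control period).
- bot.grab_frame(name): name is "scene" or "top" or "wrist"; returns the picture (400x640x3 uint8, blue, green, red); there is no depth.
- bot.calibration(name): a dict with "vfov" (degrees; the focal length in pixels is half the picture's height over the tangent of half this angle, whatever the lens; pixels are square), "cx", "cy" (the principal point, pixels), "dist_coeffs" ([k1, k2, p1, p2, k3] as OpenCV has them; the pictures are not rectified), "eye" and "attitude" of the camera in the world. Camera axes: x right, y down, z forward; pixel columns grow to the right and rows downward; lengths in m; the calibration is good to about 2 mm. A picture is of the moment at which its call begins: read the wrist's pose just before it. calibration takes no time and is no camera call; for the wrist camera it gives the pose at the moment of the call.
- bot.job_done(): hands the job in; it is judged then, once.
The state is a dict: "clock": time; "qpos": joint angles; "qd": joint speeds; "joint_efforts": joint torques, N m; "position": TCP position; "tool_rot": TCP orientation; "force": force on the tool from outside, world axes, zero at the start; "moment": the same for the moment, N m; "grip_width": finger opening in m; "finger_force": force on a finger pad.
Only numpy, scipy, OpenCV 4.12 (cv2) and the standard library are available. Lean on these libraries where they do the work, as an engineer would, in place of code of your own. Each camera call takes 0.05 s, during which the arm holds its last target. There are 200 camera calls.

## Working session

There is one attempt and no reset: what is moved stays moved. The work goes in short steps, Python scripts to look and compute and a shell command to move; the robot and the scene stay as the last step left them, time stands still between calls to the robot, and variables do not carry over. Pictures are saved under pics/ and viewed, at most 12 in all, crops included, and the job is handed in when it is done.

```bash
ls; mkdir -p pics
python3 - <<'E'
from workcell import bot
import cv2
s=bot.observe();print({k:s[k] for k in('clock','position','tool_rot','force','grip_width')})
for n in('scene','top','wrist'):
    print(n,bot.calibration(n)); cv2.imwrite(f'pics/{n}0.png',bot.grab_frame(n))
E
```

```text
nudge.py
pics
workcell.py
{'clock': 0.0, 'position': array([0.18034483, 0.59808416, 0.23074697]), 'tool_rot': array([-3.14049784e+00,  6.87380068e-05,  2.84873793e+00]), 'force': array([ 0.17847666, -0.47527381,  0.05664522]), 'grip_width': 0.0852456096199405}
scene {'vfov': 50.94409486798696, 'cx': 316.96945868085777, 'cy': 202.6956089208759, 'dist_coeffs': array([-0.07897433,  0.        ,  0.        ,  0.        ,  0.        ]), 'eye': array([ 0.15553726, -0.71901212,  0.84874009]), 'attitude': array([-2.27250537,  0.01761518, -0.43504017])}
top {'vfov': 48.17845381634301, 'cx': 314.4773673009705, 'cy': 204.63716888284083, 'dist_coeffs': array([-0.0961694,  0.       ,  0.       ,  0.       ,  0.       ]), 'eye': array([0.41579331, 0.08339671, 1.25536422]), 'attitude': array([-3.02740289e+00,  1.10699492e-03, -1.59714985e+00])}
wrist {'vfov': 58.99597760177661, 'cx': 318.09962118502534, 'cy': 199.16673772430084, 'dist_coeffs': array([-0.06608571,  0.        ,  0.        ,  0.        ,  0.        ]), 'eye': array([0.11347982, 0.61757016, 0.37401326]), 'attitude': array([2.86779673e+00, 4.17824186e-04, 1.27862201e+00])}
```
View pics/scene0.png

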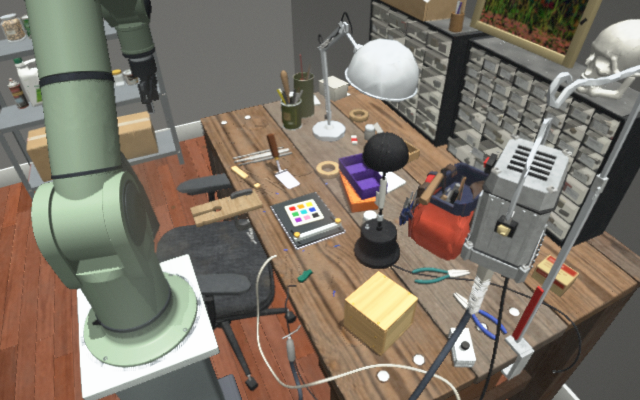

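View pics/top0.png

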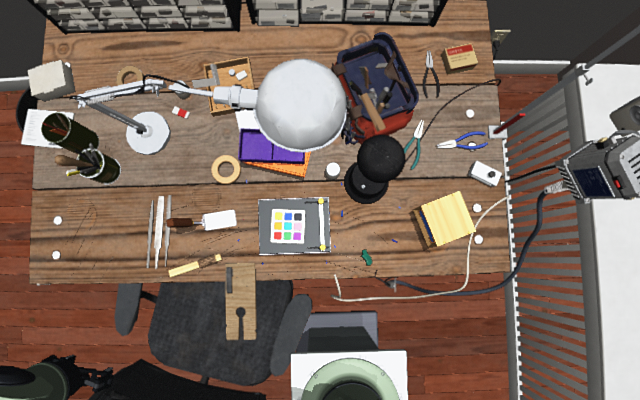

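Top view: the lifter's blade is at about (219,219) with its handle to the left at (180,222). The board is at (294,226) with the stop bar on its right at x≈322. The case is at (445,220) with its mouth on the left, the black lamp at (367,180), the wax at (367,258), the tape at (226,169) and the jar at (333,171). All work runs toward −y.

Create h.py:
```python
import numpy as np, cv2
from scipy.spatial.transform import Rotation as R
from workcell import bot
def rot(rpy): return R.from_euler('xyz',rpy).as_matrix()
def K(c):
    f=200/np.tan(np.radians(c['vfov'])/2); return np.array([[f,0,c['cx']],[0,f,c['cy']],[0,0,1.]])
def rays(c,px):
    u=cv2.undistortPoints(np.float64(px).reshape(-1,1,2),K(c),np.float64(c['dist_coeffs']))[:,0]
    d=np.c_[u,np.ones(len(u))]@rot(c['attitude']).T
    return np.array(c['eye']),d
def onplane(c,px,z):
    e,d=rays(c,px); return e+d*((z-e[2])/d[:,2])[:,None]
def tri(c1,p1,c2,p2):
    e1,d1=rays(c1,p1);e2,d2=rays(c2,p2);out=[]
    for a,b in zip(d1,d2):
        s=np.linalg.lstsq(np.c_[a,-b],e2-e1,rcond=None)[0]
        q1,q2=e1+a*s[0],e2+b*s[1]; out.append(np.r_[(q1+q2)/2,np.linalg.norm(q1-q2)])
    return np.array(out)
def proj(c,P):
    Rm=rot(c['attitude']).T; P=np.float64(P).reshape(-1,3)
    return cv2.projectPoints(P,cv2.Rodrigues(Rm)[0],-Rm@np.array(c['eye']),K(c),np.float64(c['dist_coeffs']))[0][:,0]
def snap(n,f):
    import pickle
    c=bot.calibration(n); im=bot.grab_frame(n); cv2.imwrite(f'pics/{f}.png',im); pickle.dump(c,open(f'pics/{f}.pkl','wb')); return c,im
def load(f):
    import pickle; return pickle.load(open(f'pics/{f}.pkl','rb'))
def delta(pos,rpy):
    "tool-axis shift and rotvec to a world target"
    s=bot.observe(); M=rot(s['tool_rot'])
    return np.round(M.T@(np.array(pos)-s['position']),4), np.round(R.from_matrix(M.T@rot(rpy)).as_rotvec(),4)
```

Run:
```python
from h import *
c=bot.calibration('top')
np.set_printoptions(precision=3,suppress=True)
for n,p,z in[('blade',(219,219),0.002),('blade tip L',(235,219),0.002),('handle top',(170,222),.127),('board',(294,226),.012),('bar',(322,226),.026),('case roof',(445,220),.102),('lamp',(367,180),.09),('wax',(367,258),.01),('tape',(226,169),.02),('jar',(333,171),.05),('tile',(288,226),.019)]:
    print(n,onplane(c,[p],z)[0])
```

```text
blade [0.526 0.352 0.002]
blade tip L [0.525 0.306 0.002]
handle top [0.51  0.451 0.127]
board [0.5   0.14  0.012]
bar [0.497 0.062 0.026]
case roof [ 0.499 -0.258  0.102]
lamp [ 0.611 -0.059  0.09 ]
wax [ 0.406 -0.061  0.01 ]
tape [0.665 0.328 0.02 ]
jar [0.645 0.028 0.05 ]
tile [0.5   0.156 0.019]
```

View pics/wrist0.png

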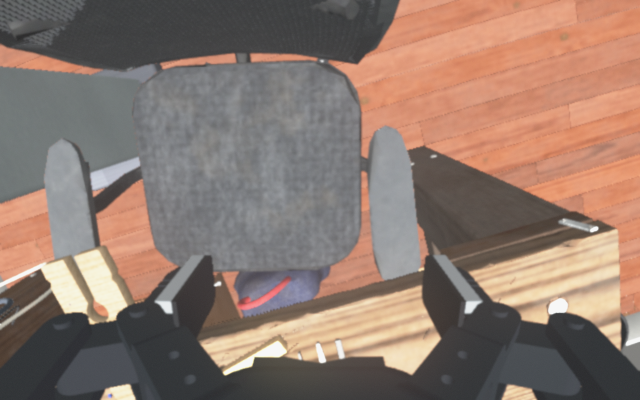

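Run:
```python
from h import *
np.set_printoptions(precision=4,suppress=True)
s=bot.observe();M=rot(s['tool_rot']);c=bot.calibration('wrist')
print('cam in tool',M.T@(c['eye']-s['position'])); print(M.T@rot(c['attitude']))
for t in [(.51,.36,.30),(.5,.40,.28)]:
    T=rot([np.pi,0,np.pi/2]); e=np.array(t)+T@(M.T@(c['eye']-s['position'])); A=T@(M.T@rot(c['attitude']))
    c2=dict(c,eye=e,attitude=R.from_matrix(A).as_euler('xyz'))
    print(t,e,onplane(c2,[(318,200),(10,10),(630,10),(10,390),(630,390),(318,350)],0.0))
    print(delta(t,[np.pi,0,np.pi/2]))
```

```text
cam in tool [ 0.0696 -0.0008 -0.1432]
[[ 0.0006 -0.9628 -0.2703]
 [ 1.      0.0005  0.0008]
 [-0.0006 -0.2703  0.9628]]
(0.51, 0.36, 0.3) [0.5092 0.4296 0.4432] [[ 0.5094  0.3041  0.    ]
 [ 0.134   0.5444  0.    ]
 [ 0.8905  0.5454 -0.    ]
 [-0.0137 -0.0318  0.    ]
 [ 1.0417 -0.0326 -0.    ]
 [ 0.5095  0.0701  0.    ]]
(array([-0.3844, -0.1329, -0.069 ]), array([-0.0007,  0.0006,  1.278 ]))
(0.5, 0.4, 0.28) [0.4992 0.4696 0.4232] [[ 0.4994  0.3497  0.    ]
 [ 0.1409  0.5792  0.    ]
 [ 0.8633  0.5802  0.    ]
 [-0.0001  0.029   0.    ]
 [ 1.0076  0.0283  0.    ]
 [ 0.4995  0.1263  0.    ]]
(array([-0.3632, -0.0975, -0.049 ]), array([-0.0007,  0.0006,  1.278 ]))
```

Units first: shifts go in units of 20 mm. So -0.24 m is -12, -0.192 m is -9.6.

```bash
echo '0.085 -2.4 -0.85 -0.45 0 0 0.16
0.085 -4.8 -1.65 -0.85 0 0 0.32
0.085 -7.2 -2.5 -1.3 0 0 0.48
0.085 -9.6 -3.3 -1.7 0 0 0.64
0.085 -12 -4.15 -2.15 0 0 0.8' | python3 nudge.py; python3 -c "
from h import *
print(delta((.51,.36,.30),[np.pi,0,np.pi/2]))"
```

```text
clock: 0.78
position: [0.3873, 0.4485, 0.2745]
tool_rot: [-3.141, 0.0, 2.044]
force: [0.3, 0.9, -1.2]
grip_width: 0.0847
finger_force: 0.0
(array([-0.1347,  0.0689, -0.0256]), array([-2.000e-04,  1.000e-04,  4.729e-01]))
```

In the tool's units: -0.1347 m is -6.735, -0.09 m is -4.5.

```bash
echo '0.085 -2.25 1.15 -0.45 0 0 0.16
0.085 -4.5 2.3 -0.9 0 0 0.32
0.085 -6.735 3.445 -1.28 0 0 0.473
0.085 -6.735 3.445 -1.28 0 0 0.473
0.085 -6.735 3.445 -1.28 0 0 0.473' | python3 nudge.py; python3 -c "
from h import *
snap('wrist','w1')
print(delta((.50,.08,.26),[np.pi,0,np.pi/2]))"
```

```text
clock: 1.4
position: [0.5089, 0.362, 0.2995]
tool_rot: [-3.141, 0.0, 1.577]
force: [-0.0, 0.6, -0.3]
grip_width: 0.0851
finger_force: 0.0
(array([-0.2824, -0.0104,  0.0395]), array([-0.0009, -0.    ,  0.007 ]))
```

View pics/w1.png

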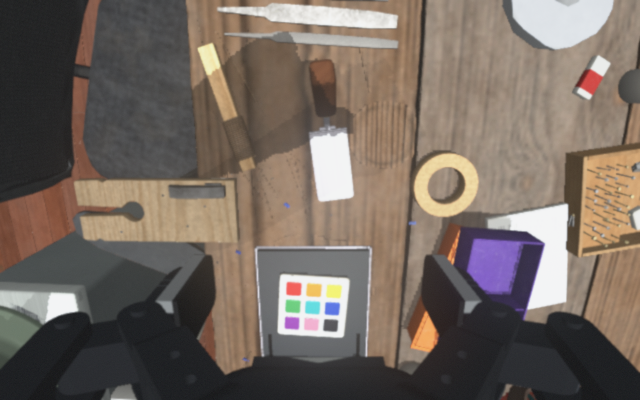

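Wrist view 1: the blade's tip corners are at about (320,201) and (354,197), and its heel at (310,132)–(347,126). The handle's top is at (322,62). The tile's centre is at (314,306), and the board's near corners are at (257,248) and (370,247).

In the tool's units: -0.11 m is -5.5, -0.055 m is -2.75.

```bash
echo '0.085 -2.75 0 0 0 0 0
0.085 -5.5 0 0 0 0 0
0.085 -5.5 0 0 0 0 0
0.085 -5.5 0 0 0 0 0' | python3 nudge.py; python3 -c "
from h import *
c,im=snap('wrist','w2')
cv2.imwrite('pics/w2z.png',cv2.resize(im[0:300,220:440],(660,900),interpolation=cv2.INTER_CUBIC)[:600*1])
# montage: left crop of w1 (lifter), right crop of w2
a=cv2.imread('pics/w1.png')[40:220,270:390]; b=im[0:300,230:430]
A=cv2.resize(a,None,fx=3,fy=3,interpolation=cv2.INTER_CUBIC); B=cv2.resize(b,None,fx=2,fy=2,interpolation=cv2.INTER_CUBIC)
m=np.zeros((600,760,3),np.uint8); m[:540,:360]=A; m[:600,360:760]=B
cv2.imwrite('pics/m1.png',m)"
```

```text
clock: 1.95
position: [0.5093, 0.2529, 0.3]
tool_rot: [-3.141, -0.001, 1.578]
force: [0.6, 0.1, 0.5]
grip_width: 0.085
finger_force: 0.0
```

View pics/m1.png

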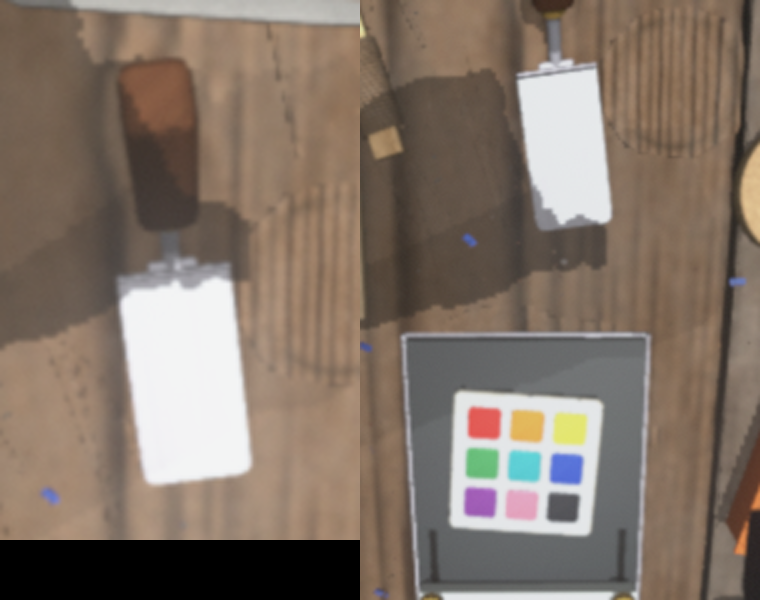

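Montage: the left half is the lifter in view 1 (blade tip corners at (146,484) and (252,470), heel top at (119,278) and (231,264)). The right half is view 2, with blade, board, tile corners (453,391), (603,402), (591,536), (450,528), and bar face at row ≈592.

Run:
```python
from h import *
np.set_printoptions(precision=4,suppress=True)
c1,c2=load('w1'),load('w2')
p1=[(318.7,201.3),(354,196.7),(309.7,132.7),(347,128)];p2=[(319,115),(355.5,111),(309,37),(348.5,32)]
print(tri(c1,p1,c2,p2))
for c,p in((c1,p1),(c2,p2)):
    t=onplane(c,p[:2],.001); h=onplane(c,p[2:],.011); print(t,h)
    d=t.mean(0)-h.mean(0); print('len',np.hypot(*d[:2]),'yaw',np.arctan2(d[1],d[0]),'w',np.linalg.norm(t[0]-t[1]),np.linalg.norm(h[0]-h[1]))
ht=[(309.3,61.7),(332.7,60)]; print('handletop',onplane(c1,ht,.127))
T=onplane(c2,[(276.5,195.5),(351.5,201),(345.5,268),(275,264)],.018);print('tile',T,T.mean(0),np.linalg.norm(np.diff(T,axis=0),axis=1))
print('board near',onplane(c2,[(252,168),(374.5,168)],.012),'bar',onplane(c2,[(260.5,296),(369,296)],.026))
```

```text
[[ 0.5086  0.3041  0.0038  0.0002]
 [ 0.554   0.3092 -0.0015  0.0011]
 [ 0.4967  0.3921  0.0092  0.0005]
 [ 0.5419  0.3981  0.0086  0.0005]]
[[0.5085 0.3033 0.001 ]
 [0.5542 0.3098 0.001 ]] [[0.497  0.3923 0.011 ]
 [0.5419 0.3982 0.011 ]]
len 0.08948016539924099 yaw -1.437379629750292 w 0.046163703379347984 0.045291271596920764
[[0.5087 0.304  0.001 ]
 [0.5532 0.3092 0.001 ]] [[0.4966 0.3918 0.011 ]
 [0.5415 0.3976 0.011 ]]
len 0.08891658978431462 yaw -1.436330950094057 w 0.04478518586252931 0.04526904037295624
handletop [[0.4994 0.462  0.127 ]
 [0.5191 0.4635 0.127 ]]
tile [[0.4565 0.2063 0.018 ]
 [0.5502 0.1999 0.018 ]
 [0.5454 0.1075 0.018 ]
 [0.4521 0.1126 0.018 ]] [0.501  0.1566 0.018 ] [0.0939 0.0925 0.0934]
board near [[0.4261 0.2398 0.012 ]
 [0.5779 0.2409 0.012 ]] bar [[0.4323 0.0691 0.026 ]
 [0.5774 0.0703 0.026 ]]
```

Run:
```python
from h import *
print(delta((.5132,.4394,.15),[np.pi,0,1.704]))
```

```text
(array([0.1861, 0.0053, 0.1499]), array([-0.0002, -0.0005, -0.1257]))
```

In the tool's units: 0.0053 m is 0.265, 0.1861 m is 9.305.

```bash
echo '0.085 2.35 0.05 0.5 0 0 -0.03
0.085 4.75 0.15 1 0 0 -0.06
0.085 7 0.2 2.5 0 0 -0.1
0.085 9.305 0.265 4.5 0 0 -0.1257
0.085 9.305 0.265 7.495 0 0 -0.1257' | python3 nudge.py; echo '0.085 0 0 0 0 0 0
0.085 0 0 0 0 0 0' | python3 nudge.py >/dev/null; python3 -c "
from h import *
print(delta((.5132,.4394,.071),[np.pi,0,1.704]))"
```

```text
clock: 2.62
position: [0.5123, 0.4437, 0.1484]
tool_rot: [3.141, -0.003, 1.708]
force: [1.2, -0.0, -2.2]
grip_width: 0.0854
finger_force: 0.0
(array([ 0.0011, -0.0017,  0.0811]), array([ 0.0016, -0.0009, -0.0025]))
```

In the tool's units: 0.081 m is 4.05, 0.04 m is 2.

```bash
echo '0.085 0.05 -0.1 2 0 0 0
0.085 0.05 -0.1 4.05 0 0 0
0.085 0.05 -0.1 4.05 0 0 0' | python3 nudge.py; echo '0.0 0 0 0 0 0 0
0.0 0 0 0 0 0 0
0.0 0 0 0 0 0 0
0.0 0 0 0 0 0 0
0.0 0 0 0 0 0 0' | python3 nudge.py 100
```

```text
clock: 3.25
position: [0.512, 0.4383, 0.0694]
tool_rot: [-3.141, 0.001, 1.701]
force: [-0.6, -0.5, 1.2]
grip_width: 0.0853
finger_force: 0.0
clock: 3.88
position: [0.5125, 0.439, 0.0698]
tool_rot: [3.141, -0.001, 1.702]
force: [-0.3, 0.3, 8.1]
grip_width: 0.021
finger_force: 96.9
```

In the tool's units: -0.06 m is -3, -0.02 m is -1.

```bash
echo '0.0 0 0 -1 0 0 0
0.0 0 0 -3 0 0 0
0.0 0 0 -3 0 0 0
0.0 0 0 -3 0 0 0' | python3 nudge.py; python3 -c "
from h import *
s=bot.observe();print(s['force'],s['moment'],s['finger_force'])
snap('wrist','w3');snap('scene','s3')
print(delta((.500,.3597,.130),[np.pi,0,1.5786]))"
```

```text
clock: 4.38
position: [0.512, 0.4386, 0.1293]
tool_rot: [3.142, -0.0, 1.702]
force: [-0.6, -0.5, -2.6]
grip_width: 0.0208
finger_force: 97.6
[-0.59679905 -0.53398036 -2.60508821] [0.0844722  0.01465863 0.03005186] 97.55377292633057
(array([-0.0764, -0.0219, -0.0015]), array([-0.001 ,  0.0008,  0.1229]))
```

In the tool's units: -0.0764 m is -3.82, -0.04 m is -2.

```bash
echo '0.0 -2 -0.55 0 0 0 0.06
0.0 -3.82 -1.095 -0.05 0 0 0.123
0.0 -3.82 -1.095 1.5 0 0 0.123
0.0 -3.82 -1.095 1.5 0 0 0.123' | python3 nudge.py; echo '0.0 0 0 0 0 0 0
0.0 0 0 0.3 0 0 0
0.0 0 0 0.55 0 0 0
0.0 0 0 0.55 0 0 0' | python3 nudge.py; python3 -c "
from h import *
s=bot.observe();print(s['force'],s['moment'],s['position'])
c,im=snap('wrist','w4');c,im2=snap('scene','s4');c,i3=snap('top','t4')
print(proj(bot.calibration('scene'),[(.5,.226,.012),(.5,.36,.07)]),proj(bot.calibration('top'),[(.5,.226,.012),(.5,.36,.07)]))
print(delta((.500,.3597,.0818),[np.pi,0,1.5786]))"
```

```text
clock: 4.97
position: [0.4992, 0.3591, 0.0971]
tool_rot: [-3.138, 0.002, 1.578]
force: [0.4, 0.5, -1.5]
grip_width: 0.0208
finger_force: 97.5
clock: 5.48
position: [0.5002, 0.36, 0.0877]
tool_rot: [-3.141, 0.0, 1.579]
force: [0.2, -0.3, -0.7]
grip_width: 0.0212
finger_force: 97.5
[ 0.19057775 -0.30487609 -0.7077983 ] [0.08685787 0.02972692 0.0557097 ] [0.50022531 0.35996911 0.08766595]
[[294.1119521  200.50768781]
 [277.38781321 163.06686939]] [[263.01578167 226.81334245]
 [210.48030989 226.64622191]]
(array([-0.0003, -0.0005,  0.0063]), array([ 0.0001, -0.0001, -0.0001]))
```

```bash
f(){ grep -E "position|force:" | tr '\n' ' '; echo; python3 -c "
from workcell import bot
print(bot.observe()['moment'].round(3))"; }
echo '0 0 0 0.1 0 0 0
0 0 0 0.175 0 0 0
0 0 0 0.175 0 0 0' | python3 nudge.py |f
echo '0 0 0 0.05 0 0 0
0 0 0 0.05 0 0 0' | python3 nudge.py |f
echo '0 0 0 0.05 0 0 0
0 0 0 0.05 0 0 0' | python3 nudge.py |f
echo '0 0 0 0.05 0 0 0
0 0 0 0.05 0 0 0' | python3 nudge.py |f
```

```text
position: [0.5004, 0.36, 0.0844] force: [0.6, -0.1, -2.0] finger_force: 97.5 
[ 0.042 -0.041  0.019]
position: [0.5004, 0.36, 0.0834] force: [-0.3, -0.1, -1.2] finger_force: 97.5 
[ 0.095 -0.069 -0.034]
position: [0.5004, 0.36, 0.0824] force: [0.0, -0.9, -1.2] finger_force: 97.5 
[ 0.003  0.007 -0.002]
position: [0.5005, 0.3602, 0.0816] force: [-0.0, 1.0, 1.7] finger_force: 98.2 
[-0.002  0.04  -0.009]
```

```bash
f(){ grep -E "position|force:" | tr '\n' ' '; echo; python3 -c "
from workcell import bot
print(bot.observe()['moment'].round(3))"; }
echo '0 0 0 0 0 0 0' | python3 nudge.py |f
echo '0 0 0 0.035 0 0 0
0 0 0 0.035 0 0 0' | python3 nudge.py |f
echo '0 0 0 0 0 0 0' | python3 nudge.py |f
```

```text
position: [0.5005, 0.3601, 0.0816] force: [0.1, 1.9, 2.3] finger_force: 98.2 
[ 0.068  0.067 -0.02 ]
position: [0.5006, 0.3605, 0.0811] force: [-0.8, 3.2, 6.5] finger_force: 98.8 
[ 0.119  0.228 -0.113]
position: [0.5005, 0.3605, 0.0812] force: [-1.3, 2.7, 6.6] finger_force: 98.8 
[ 0.098  0.22  -0.132]
```

Run:
```python
from h import *
c,w=snap('wrist','w5');c,s=snap('scene','s5');c,t=snap('top','t5')
m=np.zeros((600,800,3),np.uint8)
z=lambda a,f:cv2.resize(a,None,fx=f,fy=f,interpolation=cv2.INTER_CUBIC)
m[:300,:400]=z(s[130:230,240:373],3)[:300,:399].copy() if False else cv2.resize(s[140:240,235:368],(400,300),interpolation=cv2.INTER_CUBIC)
m[:300,400:]=cv2.resize(t[180:280,195:328],(400,300),interpolation=cv2.INTER_CUBIC)
m[300:,:480]=cv2.resize(w,(480,300))
cv2.imwrite('pics/m2.png',m)
```

```text
(no output)
```

View pics/m2.png

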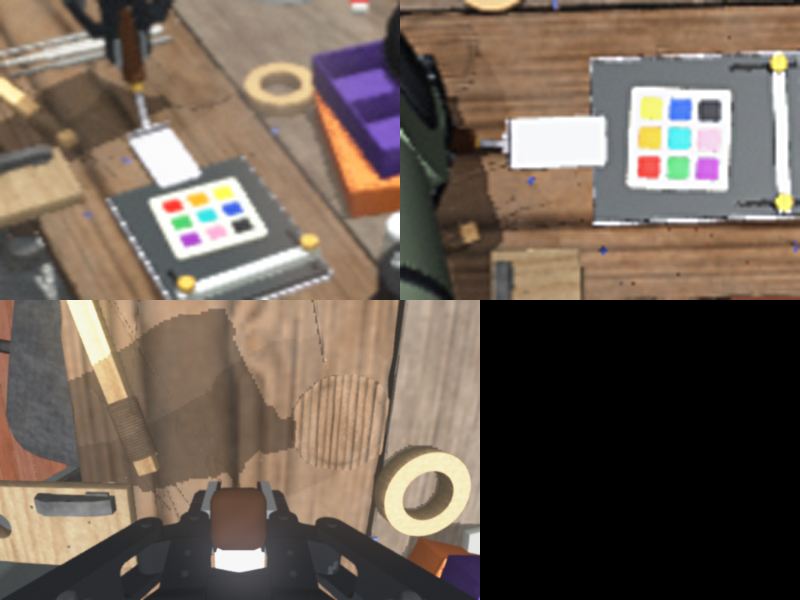

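Tip on the slate just short of the tile, blade centred to within a few mm (top crop: tip at (607,143), tile centre (680,139)). Pushing gently.

```bash
f(){ grep -E "position|force:|rot" | tr '\n' ' '; echo; }
echo '0 0 0 -0.02 0 0 0
0 -0.4 0 -0.02 0 0 0
0 -0.8 0 -0.02 0 0 0
0 -1.2 0 -0.02 0 0 0
0 -1.6 0 -0.02 0 0 0' | python3 nudge.py |f
echo '0 -0.4 0 0 0 0 0
0 -0.8 0 0 0 0 0
0 -1.2 0 0 0 0 0
0 -1.6 0 0 0 0 0' | python3 nudge.py |f
echo '0 -0.4 0 0 0 0 0
0 -0.6 0 0 0 0 0' | python3 nudge.py |f
```

```text
position: [0.5012, 0.3288, 0.0818] tool_rot: [3.14, -0.002, 1.579] force: [0.3, 7.2, 8.4] finger_force: 98.8 
position: [0.5016, 0.2973, 0.082] tool_rot: [3.14, -0.003, 1.579] force: [0.6, 8.4, 10.6] finger_force: 99.2 
position: [0.5017, 0.2851, 0.0821] tool_rot: [3.14, -0.002, 1.579] force: [1.3, 9.3, 10.3] finger_force: 99.3
```

```bash
f(){ grep -E "position|force:|rot" | tr '\n' ' '; echo; }
echo '0 0 0 -0.025 0 0 0
0 0 0 -0.025 0 0 0' | python3 nudge.py |f
echo '0 -0.25 0 0 0 0 0
0 -0.5 0 0 0 0 0' | python3 nudge.py |f
echo '0 -0.25 0 0 0 0 0
0 -0.5 0 0 0 0 0' | python3 nudge.py |f
python3 -c "
from h import *
c,t=snap('top','t6');c,s=snap('scene','s6')
a=cv2.resize(s[140:240,235:368],(400,300),interpolation=cv2.INTER_CUBIC);b=cv2.resize(t[180:280,195:328],(400,300),interpolation=cv2.INTER_CUBIC)
cv2.imwrite('pics/m3.png',np.hstack([a,b]))"
```

```text
position: [0.5014, 0.2843, 0.082] tool_rot: [3.141, -0.001, 1.579] force: [1.8, 3.7, 5.9] finger_force: 98.3 
position: [0.5013, 0.2749, 0.0821] tool_rot: [3.141, -0.001, 1.579] force: [0.1, 6.7, 7.3] finger_force: 99.0 
position: [0.5014, 0.2649, 0.0821] tool_rot: [3.141, -0.001, 1.579] force: [0.4, 7.9, 7.7] finger_force: 98.9
```

View pics/m3.png

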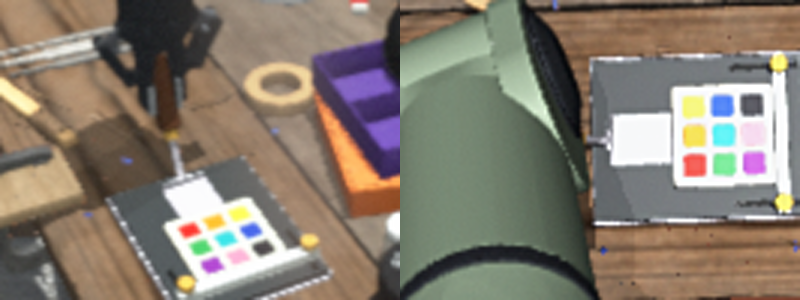

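The tile is square against the bar and the blade is about 33 mm under it (tile's near edge at x≈672, heel at 610 in the top crop), so about 55 mm remain.

```bash
f(){ grep -E "position|force:|rot" | tr '\n' ' '; echo; }
echo '0 -0.25 0 -0.01 0 0 0
0 -0.5 0 -0.01 0 0 0
0 -0.75 0 -0.01 0 0 0
0 -1 0 -0.01 0 0 0' | python3 nudge.py |f
echo '0 -0.25 0 0 0 0 0
0 -0.5 0 0 0 0 0
0 -0.75 0 0 0 0 0' | python3 nudge.py |f
echo '0 -0.25 0 0 0 0 0
0 -0.5 0 0 0 0 0' | python3 nudge.py |f
echo '0 -0.1 0 0 0 0 0
0 -0.2 0 0 0 0 0' | python3 nudge.py |f
```

```text
position: [0.5014, 0.2446, 0.0821] tool_rot: [3.141, -0.001, 1.579] force: [-0.8, 6.2, 5.9] finger_force: 98.4 
position: [0.5015, 0.2297, 0.0821] tool_rot: [3.141, -0.001, 1.579] force: [0.6, 6.5, 6.1] finger_force: 98.4 
position: [0.5017, 0.2199, 0.0821] tool_rot: [3.141, -0.001, 1.579] force: [-0.2, 7.6, 4.7] finger_force: 98.5 
position: [0.5017, 0.216, 0.0821] tool_rot: [3.141, -0.001, 1.579] force: [0.2, 6.7, 4.9] finger_force: 98.5
```

Now feel for the heel in 1.5 mm steps (expected at TCP y≈0.210).

```bash
f(){ grep -E "position|^force:" | tr '\n' ' '; echo; }
for i in 1 2; do echo '0 -0.075 0 0 0 0 0
0 -0.075 0 0 0 0 0' | python3 nudge.py |f; done
echo '0 -0.05 0 0 0 0 0
0 -0.05 0 0 0 0 0' | python3 nudge.py |f
echo '0 -0.05 0 0 0 0 0
0 -0.05 0 0 0 0 0' | python3 nudge.py |f
```

```text
position: [0.5017, 0.214, 0.0821] force: [0.6, 5.5, 5.5] 
position: [0.5017, 0.2125, 0.0821] force: [-0.6, 5.0, 6.3] 
position: [0.5017, 0.2115, 0.0821] force: [0.7, 4.6, 6.4] 
position: [0.5016, 0.2106, 0.082] force: [0.6, 5.4, 4.9]
```

```bash
f(){ grep -E "position|^force:" | tr '\n' ' '; echo; }
echo '0 -0.05 0 0 0 0 0
0 -0.05 0 0 0 0 0' | python3 nudge.py |f
echo '0 -0.05 0 0 0 0 0
0 -0.05 0 0 0 0 0' | python3 nudge.py |f
python3 -c "
from h import *
c,s=snap('scene','s7');c,t=snap('top','t7')
a=cv2.resize(s[140:240,235:368],(400,300),interpolation=cv2.INTER_CUBIC);b=cv2.resize(t[180:280,195:328],(400,300),interpolation=cv2.INTER_CUBIC)
cv2.imwrite('pics/m4.png',np.hstack([a,b]))"
```

```text
position: [0.5016, 0.2095, 0.082] force: [0.3, 4.8, 5.9] 
position: [0.5016, 0.2093, 0.0821] force: [0.2, 9.1, 5.0]
```

View pics/m4.png

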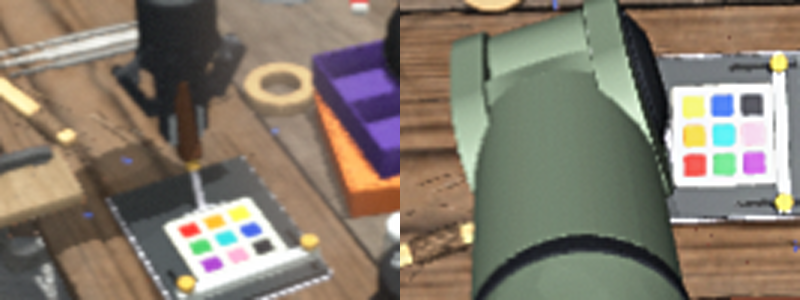

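Heel contact felt at TCP y≈0.209 (Fy jumps to 9 N), with the picture showing the tile right up to the neck. Ease off slightly and lift.

```bash
f(){ grep -E "position|^force:|rot" | tr '\n' ' '; echo; }
echo '0 0.03 0 0 0 0 0
0 0.03 0 -0.05 0 0 0
0 0.03 0 -0.15 0 -0.01 0
0 0.03 0 -0.3 0 -0.01 0
0 0.03 0 -0.5 0 -0.01 0' | python3 nudge.py |f
echo '0 0 0 -0.3 0 0 0
0 0 0 -0.6 0 0 0
0 0 0 -1 0 0 0
0 0 0 -1.5 0 0 0' | python3 nudge.py |f
echo '0 0 0 -0.5 0 0 0
0 0 0 -1 0 0 0
0 0 0 -1.5 0 0 0
0 0 0 -1.5 0 0 0' | python3 nudge.py |f
python3 -c "
from h import *
c,s=snap('scene','s8');c,t=snap('top','t8')
cs,ct=bot.calibration('scene'),bot.calibration('top')
a=cv2.resize(s[130:230,235:368],(400,300),interpolation=cv2.INTER_CUBIC);b=cv2.resize(t[180:280,215:348],(400,300),interpolation=cv2.INTER_CUBIC)
d=cv2.resize(s[260:360,330:430],(300,300),interpolation=cv2.INTER_CUBIC);e=cv2.resize(t[180:260,400:480],(400,300) and (300,300),interpolation=cv2.INTER_CUBIC)
m=np.zeros((600,800,3),np.uint8);m[:300,:400]=a;m[:300,400:]=b;m[300:,:300]=d;m[300:,400:700]=e
cv2.imwrite('pics/m5.png',m)"
```

```text
position: [0.5013, 0.2085, 0.0919] tool_rot: [-3.141, 0.01, 1.579] force: [-0.7, 0.4, -1.6] 
position: [0.5016, 0.2088, 0.1225] tool_rot: [-3.142, 0.01, 1.578] force: [-1.0, -1.0, -2.3] 
position: [0.5019, 0.2094, 0.1527] tool_rot: [3.141, 0.009, 1.579] force: [0.4, -0.7, -1.7]
```

View pics/m5.png

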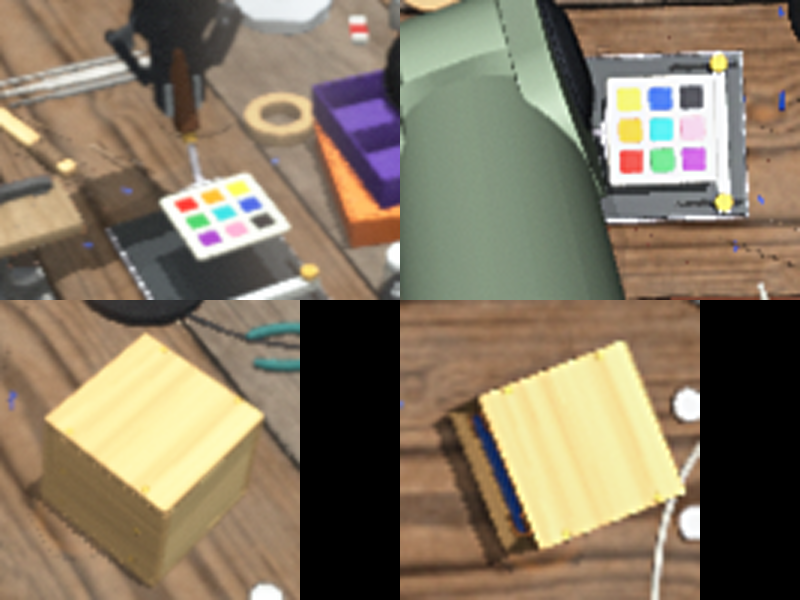

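The tile lies level on the lifter up to the heel, clear of the fingers. Top crop: the case roof's corners are at about (480,397), (624,342), (684,494), (542,549) with the mouth on the left (blue tile peeping out), so the case is turned about 20°. Fit it subpixel.

Run:
```python
from h import *
from scipy.optimize import least_squares
np.set_printoptions(precision=4,suppress=True)
def quad(f,box,thr):
    im=cv2.imread(f'pics/{f}.png').astype(float); x0,y0,x1,y1=box; s=im[y0:y1,x0:x1]
    m=((s[...,2]>thr)&(s[...,2]-s[...,0]>45)).astype(np.uint8)
    n,l,st,_=cv2.connectedComponentsWithStats(m); m=(l==1+np.argmax(st[1:,4])).astype(np.uint8)
    c=max(cv2.findContours(m,cv2.RETR_EXTERNAL,cv2.CHAIN_APPROX_NONE)[0],key=cv2.contourArea)
    h=cv2.convexHull(c); 
    for e in np.arange(2,15,.5):
        q=cv2.approxPolyDP(h,e,True)[:,0]
        if len(q)==4: break
    L=[];c=c[:,0].astype(float)
    for i in range(4):
        a,b=q[i],q[(i+1)%4]; d=(b-a)/np.linalg.norm(b-a); t=(c-a)@d; r=np.abs((c-a)@[-d[1],d[0]])
        p=c[(t>5)&(t<np.linalg.norm(b-a)-5)&(r<2.5)]; v=cv2.fitLine(p.astype(np.float32),cv2.DIST_HUBER,0,.01,.01).ravel(); L.append(v)
    Q=[]
    for i in range(4):
        A=np.array([L[i-1][:2],-L[i][:2]]).T; s_=np.linalg.solve(A,L[i][2:]-L[i-1][2:]); Q.append(L[i-1][2:]+s_[0]*L[i-1][:2]+[x0,y0])
    Q=np.array(Q);ctr=Q.mean(0); v=Q-ctr; Q=ctr+v*(1+.5/np.linalg.norm(v,axis=1,keepdims=True)*1.2)
    return Q, m.sum()
ct,cs=load('t8'),load('s8')
qt,n1=quad('t8',(405,180,490,260),185); qs,n2=quad('s8',(335,265,425,355),165)
print(qt,n1);print(qs,n2)
P=onplane(ct,qt,.102);print('top',P[:,:2],P.mean(0),np.linalg.norm(P-np.roll(P,1,0),axis=1))
P2=onplane(cs,qs,.102);print('scene',P2[:,:2],P2.mean(0),np.linalg.norm(P2-np.roll(P2,1,0),axis=1))
for P in(P,P2):
    # front edge = two points with the largest y... use case x guess
    g=np.array([np.cos(-1.205),np.sin(-1.205)]); k=np.argsort(P[:,:2]@g); d=P[k[2:],:2].mean(0)-P[k[:2],:2].mean(0); print('yaw',np.arctan2(d[1],d[0]),'depth',np.linalg.norm(d),'ctr',P.mean(0))
```

```text
[[459.666  189.925 ]
 [475.7834 230.9606]
 [437.2452 246.3715]
 [420.3301 205.2724]] 1857
[[335.0846 267.369 ]
 [382.8632 272.1597]
 [418.4668 298.3489]
 [383.6125 333.1079]] 2679
top [[ 0.5769 -0.3018]
 [ 0.4678 -0.338 ]
 [ 0.431  -0.2336]
 [ 0.5391 -0.1948]] [ 0.5037 -0.267   0.102 ] [0.1135 0.115  0.1107 0.1149]
scene [[ 0.4555 -0.1427]
 [ 0.5479 -0.2039]
 [ 0.5785 -0.3016]
 [ 0.4649 -0.3422]] [ 0.5117 -0.2476  0.102 ] [0.1997 0.1108 0.1023 0.1207]
yaw -1.2316598063142485 depth 0.11212601069737582 ctr [ 0.5037 -0.267   0.102 ]
yaw -1.4371833530759552 depth 0.14993047866279705 ctr [ 0.5117 -0.2476  0.102 ]
```

Top fit gives a roof of 113×115 mm, matching the given size: centre (0.504, −0.267), yaw ≈ −1.233. Compute the pre-insertion pose, and check the tile's place on the blade.

```bash
cat >> h.py <<'E'
def tilefit(im,z):
    "tile rectangle from the top camera: centre xy, yaw"
    c=bot.calibration('top'); s=im.astype(float)
    m=((s.min(2)>185)).astype(np.uint8)
    return m
C=np.array([.5037,-.267]); yw=-1.233; U=np.array([np.cos(yw),np.sin(yw)]); V=np.array([-U[1],U[0]])
def casexy(p): return np.array([(np.array(p)[:2]-C)@U,(np.array(p)[:2]-C)@V])
E
python3 - <<'E'
from h import *
np.set_printoptions(precision=4,suppress=True)
T=onplane(load('t8'),[(284.2,205.7),(320.1,204.3),(320.7,241),(284.5,242)],.092)
print(T,T.mean(0)); s=bot.observe(); y=s['tool_rot'][2]+np.pi; u=np.array([np.cos(y),np.sin(y)]); d=T.mean(0)[:2]-s['position'][:2]
print('tile ahead',d@u,'left',d@[-u[1],u[0]])
p=C-.226*U; print(p, delta((*p,.145),[np.pi,.01,yw+np.pi]))
E
```

```text
[[0.5485 0.1605 0.092 ]
 [0.5497 0.0664 0.092 ]
 [0.4538 0.0675 0.092 ]
 [0.4537 0.1615 0.092 ]] [0.5014 0.114  0.092 ]
tile ahead 0.09522907782990203 left -0.0007858032215148657
[ 0.4288 -0.0538] (array([-0.2623, -0.0747,  0.0094]), array([-0.0034,  0.    , -0.3299]))
```

Units first: shifts go in units of 20 mm. So -0.05 m is -2.5, -0.12 m is -6.

```bash
f(){ grep -E "position|^force:|rot" | tr '\n' ' '; echo; }
echo '0 -0.5 -0.15 0 0 0 -0.012
0 -1.5 -0.6 0 0 0 -0.04
0 -3 -1.25 0 0 0 -0.08
0 -4.5 -2 0 0 0 -0.12
0 -6 -2.5 0 0 0 -0.16' | python3 nudge.py|f
python3 -c "
from h import *
p=C-.226*U; print(delta((*p,.145),[np.pi,.01,yw+np.pi]))"
```

```text
position: [0.4513, 0.0872, 0.1529] tool_rot: [-3.139, 0.01, 1.74] force: [0.2, 0.1, -2.4] 
(array([-0.1351, -0.046 ,  0.0094]), array([-4.100e-03, -1.000e-04, -1.685e-01]))
```

```bash
f(){ grep -E "position|^force:|rot" | tr '\n' ' '; echo; }
echo '0 -1.75 -0.6 0.05 0 0 -0.04
0 -3.5 -1.2 0.15 0 0 -0.09
0 -5 -1.7 0.25 0 0 -0.13
0 -6.1 -2.1 0.35 0 0 -0.16
0 -6.65 -2.3 0.45 -0.004 0 -0.17' | python3 nudge.py|f
echo '0 0 0 0 0 0 0
0 0 0 0 0 0 0' | python3 nudge.py|f
python3 -c "
from h import *
print(casexy(bot.observe()['position']))
c,t=snap('top','t9');c,s=snap('scene','s9')
m=np.zeros((600,800,3),np.uint8)
m[:400,:]=cv2.resize(t[170:270,300:500],(800,400),interpolation=cv2.INTER_CUBIC)
m[400:,:320]=cv2.resize(s[220:345,270:470],(320,200),interpolation=cv2.INTER_CUBIC)
cv2.imwrite('pics/m6.png',m)"
```

```text
position: [0.4284, -0.0519, 0.1453] tool_rot: [3.142, 0.01, 1.908] force: [0.0, -0.1, -1.8] 
position: [0.4292, -0.0498, 0.1455] tool_rot: [3.141, 0.01, 1.909] force: [0.1, 0.3, -2.6] 
[-0.22961362  0.00173633]
```

View pics/m6.png

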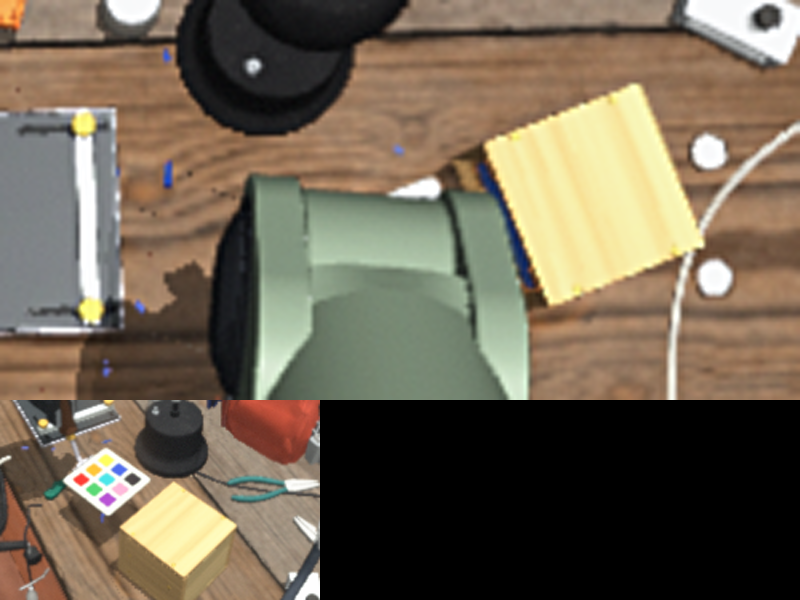

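Top is occluded by the elbow, but the scene camera shows the tile and case fully. Align with that camera.

Run:
```python
from h import *
np.set_printoptions(precision=4,suppress=True)
cs=load('s9'); im=cv2.imread('pics/s9.png').astype(float)
P=onplane(cs,[(379.3,271.7),(417.7,298.3),(384.3,331),(345,299.3)],.102)
print('roof scene',P[:,:2],P.mean(0)); print('in case frame',[casexy(p) for p in P])
s=bot.observe(); u=U; pred=s['position'][:2]+.0927*U; zt=s['position'][2]-.0701+.009+.001
pc=proj(cs,[(*pred,zt)])[0]; print('pred px',pc)
x0,y0=int(pc[0])-40,int(pc[1])-40; sub=im[y0:y0+80,x0:x0+80]; m=(sub.min(2)>175).astype(np.uint8)
n,l,st,_=cv2.connectedComponentsWithStats(m); k=1+np.argmax(st[1:,4]); c=cv2.findContours((l==k).astype(np.uint8),0,cv2.CHAIN_APPROX_NONE)[0]
h=cv2.convexHull(np.vstack(c)); print('area',cv2.contourArea(h),st[k])
for e in np.arange(1,10,.5):
    q=cv2.approxPolyDP(h,e,True)[:,0]
    if len(q)==4: break
q=q+[x0,y0]; T=onplane(cs,q,zt); print(q,[casexy(t) for t in T]); 
M=cv2.moments(h); ctr=onplane(cs,[(M['m10']/M['m00']+x0,M['m01']/M['m00']+y0)],zt)[0]
print('ctr',ctr,casexy(ctr),'pred',casexy(pred), 'sides',np.linalg.norm(T-np.roll(T,1,0),axis=1))
```

```text
roof scene [[ 0.5412 -0.1991]
 [ 0.577  -0.3007]
 [ 0.4687 -0.3386]
 [ 0.4338 -0.2335]] [ 0.5052 -0.268   0.102 ]
in case frame [array([-0.0516,  0.0579]), array([0.0561, 0.058 ]), array([ 0.056 , -0.0568]), array([-0.0547, -0.0549])]
pred px [335.6819 269.7153]
area 1419.0 [ 15  18  54  45 878]
[[316 247]
 [363 270]
 [336 291]
 [310 271]] [array([-0.2236,  0.0209]), array([-0.0905,  0.0468]), array([-0.093, -0.043]), array([-0.1774, -0.0437])]
ctr [ 0.459  -0.1305  0.0854] [-0.1436  0.003 ] pred [-0.1371  0.002 ] sides [0.0794 0.1356 0.0898 0.0845]
```

```bash
f(){ grep -E "^force:|rot" | tr '\n' ' '; python3 -c "
from h import *
p=bot.observe()['position'];print(casexy(p).round(4),p[2].round(4))"; }
echo '0 -0.3 -0.04 0.15 0 0 0
0 -0.7 -0.04 0.3 0 0 0
0 -1.1 -0.04 0.475 0 0 0
0 -1.4 -0.04 0.475 0 0 0
0 -1.4 -0.04 0.475 0 0 0' | python3 nudge.py|f
echo '0 -0.4 0 0 0 0 0
0 -0.8 0 0 0 0 0
0 -1.2 0 0 0 0 0' | python3 nudge.py|f
echo '0 -0.3 0 0 0 0 0
0 -0.6 0 0 0 0 0' | python3 nudge.py|f
echo '0 -0.3 0 0 0 0 0
0 -0.6 0 0 0 0 0' | python3 nudge.py|f
```

```text
tool_rot: [3.141, 0.01, 1.907] force: [-0.4, 0.5, -2.6] [-0.2006  0.0008] 0.1362
tool_rot: [3.141, 0.01, 1.908] force: [-0.1, -0.1, -2.7] [-0.1766  0.0009] 0.1366
tool_rot: [3.141, 0.01, 1.908] force: [-0.9, -0.9, -2.2] [-0.1648  0.0009] 0.1366
tool_rot: [3.141, 0.01, 1.909] force: [-0.1, -1.0, -2.5] [-0.1529  0.0009] 0.1367
```

No contact, lead edge about 40 mm inside. Continue.

```bash
f(){ grep -E "^force:|rot" | tr '\n' ' '; python3 -c "
from h import *
p=bot.observe()['position'];print(casexy(p).round(4),p[2].round(4))"; }
echo '0 -0.35 0 0 0 0 0
0 -0.7 0 0 0 0 0
0 -1.05 0 0 0 0 0' | python3 nudge.py|f
echo '0 -0.35 0 0 0 0 0
0 -0.7 0 0 0 0 0
0 -1.05 0 0 0 0 0' | python3 nudge.py|f
echo '0 -0.3 0 0 0 0 0
0 -0.6 0 0 0 0 0' | python3 nudge.py|f
python3 -c "
from h import *
c,s=snap('scene','s10');c,t=snap('top','t10')
a=cv2.resize(s[230:345,300:453],(400,300),interpolation=cv2.INTER_CUBIC);b=cv2.resize(t[170:270,350:483],(400,300),interpolation=cv2.INTER_CUBIC)
cv2.imwrite('pics/m7.png',np.hstack([a,b]))"
```

```text
tool_rot: [3.141, 0.01, 1.908] force: [-0.2, -0.3, -1.7] [-0.1317  0.0009] 0.1369
tool_rot: [3.141, 0.01, 1.908] force: [-0.5, -0.1, -1.7] [-0.1108  0.0009] 0.1371
tool_rot: [3.141, 0.01, 1.908] force: [-0.2, 1.1, -1.7] [-0.0989  0.0009] 0.1372
```

View pics/m7.png

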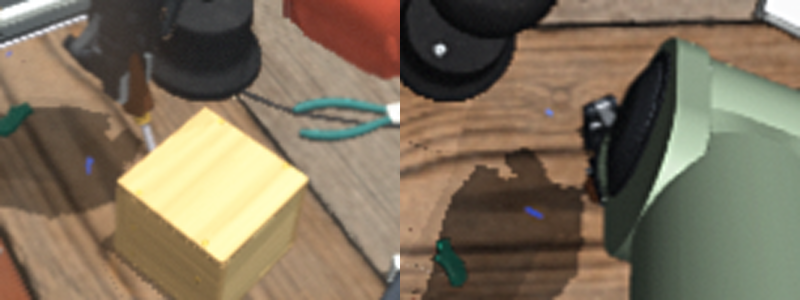

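The tile has gone into the upper slot without contact. The handle is still outside the mouth. Feel for the back.

```bash
f(){ grep -E "^force:" | tr '\n' ' '; python3 -c "
from h import *
p=bot.observe()['position'];print(casexy(p).round(4),p[2].round(4))"; }
echo '0 -0.15 0 0 0 0 0
0 -0.3 0 0 0 0 0' | python3 nudge.py|f
for i in 1 2; do echo '0 -0.075 0 0 0 0 0
0 -0.075 0 0 0 0 0' | python3 nudge.py|f; done
```

```text
force: [-0.1, 0.3, -2.2] [-0.0932  0.0009] 0.1373
force: [-0.0, 0.1, -1.9] [-0.0916  0.0009] 0.1373
force: [-0.0, -0.2, -2.8] [-0.0901  0.001 ] 0.1374
```

```bash
f(){ grep -E "^force:" | tr '\n' ' '; python3 -c "
from h import *
p=bot.observe()['position'];print(casexy(p).round(4),p[2].round(4))"; }
for i in 1 2 3; do echo '0 -0.05 0 0 0 0 0
0 -0.05 0 0 0 0 0' | python3 nudge.py|f; done
```

```text
force: [-0.5, 1.6, -2.5] [-0.0893  0.001 ] 0.1373
force: [-1.0, 5.8, -2.3] [-0.0889  0.0009] 0.1372
force: [-0.9, 6.7, -1.8] [-0.0881  0.0011] 0.1372
```

```bash
f(){ grep -E "^force:|rot" | tr '\n' ' '; python3 -c "
from h import *
p=bot.observe()['position'];print(casexy(p).round(4),p[2].round(4))"; }
echo '0 0.06 0 0.05 0 0 0
0 0.06 0 0.2 0 0 0
0 0.06 0 0.35 0 0.005 0
0 0.06 0 0.475 0 0.01 0' | python3 nudge.py|f
echo '0 0 0 0.05 0 0 0
0 0 0 0.1 0 0 0' | python3 nudge.py|f
echo '0 0 0 0.1 0 0 0
0 0 0 0.2 0 0 0
0 0 0 0.325 0 0 0
0 0 0 0.325 0 0 0' | python3 nudge.py|f
```

```text
tool_rot: [3.141, -0.0, 1.908] force: [0.8, 0.3, -1.3] [-0.088   0.0008] 0.1277
tool_rot: [3.141, 0.0, 1.908] force: [-1.2, 0.2, 0.1] [-0.0881  0.0009] 0.1259
tool_rot: [3.141, -0.0, 1.908] force: [0.4, -1.3, -0.3] [-0.0883  0.0009] 0.1192
```

```bash
f(){ grep -E "^force:|rot" | tr '\n' ' '; python3 -c "
from h import *
p=bot.observe()['position'];print(casexy(p).round(4),p[2].round(4))"; }
echo '0 0.15 0 0 0 0 0
0 0.4 0 0 0 0 0
0 0.7 0 0 0 0 0' | python3 nudge.py|f
echo '0 0.5 0 0 0 0 0
0 1 0 0 0 0 0
0 1.5 0 0 0 0 0
0 2.1 0 0 0 0 0' | python3 nudge.py|f
echo '0 0.75 0 0 0 0 0
0 1.5 0 0 0 0 0
0 2.25 0 0 0 0 0
0 3 0 0 0 0 0
0 4 0 0 0 0 0' | python3 nudge.py|f
echo '0 0 0 0 0 0 0
0 0.5 0 0 0 0 0' | python3 nudge.py|f
```

```text
tool_rot: [3.141, -0.0, 1.908] force: [-0.2, 0.2, -1.4] [-0.1028  0.001 ] 0.1194
tool_rot: [3.141, -0.0, 1.909] force: [-0.1, -1.1, -0.8] [-0.1451  0.001 ] 0.1194
tool_rot: [3.141, -0.0, 1.908] force: [-0.3, 0.4, -1.4] [-0.2252  0.001 ] 0.1194
tool_rot: [3.141, 0.0, 1.908] force: [0.5, 0.4, -0.7] [-0.2342  0.001 ] 0.1195
```

In the tool's units: 0.14 m is 7, 0.09 m is 4.5.

```bash
echo '0 0.5 0 -1 0 0 0
0 1 0 -2.5 0 0 0
0 2.5 -0.5 -2.5 0 0 0.03
0 4.5 -1 -2.5 0 0 0.06
0 7 -1.5 -2.5 0 0 0.1' | python3 nudge.py | grep -E "pos|rot|^force"
python3 -c "
from h import *
print(delta((.5125,.439,.15),[np.pi,0,1.704]))"
```

```text
position: [0.3516, 0.0772, 0.1695]
tool_rot: [3.14, -0.0, 1.805]
force: [1.1, 1.6, -0.6]
(array([0.3145, 0.2405, 0.0199]), array([ 0.0014, -0.0004,  0.1013]))
```

In the tool's units: 0.18 m is 9, 0.145 m is 7.25.

```bash
echo '0 1.5 1.25 0 0 0 0.02
0 3 2.75 0 0 0 0.03
0 5 4.25 0 0 0 0.05
0 7 5.75 0 0 0 0.06
0 9 7.25 0 0 0 0.07' | python3 nudge.py >/dev/null
python3 -c "
from h import *
print(delta((.5125,.439,.15),[np.pi,0,1.704]))"
```

```text
(array([0.1395, 0.0857, 0.0196]), array([ 0.0007, -0.0002,  0.0336]))
```

```bash
echo '0 2 1.25 0.25 0 0 0.01
0 4 2.5 0.5 0 0 0.02
0 5.75 3.5 0.75 0 0 0.03
0 6.875 4.235 0.98 0 0 0.0336
0 6.875 4.235 0.98 0 0 0.0336' | python3 nudge.py >/dev/null
echo '0 0 0 1 0 0 0
0 0 0 2.25 0 0 0
0 0 0 3 0 0 0
0 0 0 3.25 0 0 0
0 0 0 3.5 0 0 0' | python3 nudge.py | grep -E "pos|rot|^force"
python3 -c "
from h import *
print(delta((.5125,.439,.0735),[np.pi,0,1.704]))"
```

```text
position: [0.5117, 0.4354, 0.0803]
tool_rot: [3.14, -0.001, 1.705]
force: [0.6, -0.1, -1.3]
(array([0.0035, 0.0013, 0.0068]), array([ 0.0013, -0.0007,  0.0006]))
```

```bash
f(){ grep -E "pos|^force"|tr '\n' ' ';echo; }
echo '0 0 0 0.2 0 0 0
0 0 0 0.4 0 0 0
0 0 0 0.4 0 0 0' | python3 nudge.py |f
for i in 1 2 3; do echo '0 0 0 0.05 0 0 0
0 0 0 0.05 0 0 0' | python3 nudge.py|f; done
```

```text
position: [0.5114, 0.4354, 0.072] force: [-0.2, -0.3, -0.6] 
position: [0.5115, 0.4357, 0.0714] force: [-0.7, 1.4, 2.5] 
position: [0.5115, 0.4361, 0.0707] force: [-1.1, 3.0, 8.0] 
position: [0.5116, 0.4365, 0.0702] force: [-1.1, 5.5, 12.8]
```

```bash
f(){ grep -E "pos|^force|width"|tr '\n' ' ';echo; }
echo '0 0 0 -0.1 0 0 0
0 0 0 -0.1 0 0 0' | python3 nudge.py |f
echo '0.03 0 0 0 0 0 0
0.06 0 0 0 0 0 0
0.06 0 0 0 0 0 0
0.07 0 0 0 0 0 0
0.07 0 0 0 0 0 0' | python3 nudge.py |f
echo '0.07 0 0 -1 0 0 0
0.07 0 0 -2.5 0 0 0
0.07 0 0 -5 0 0 0
0.07 0 0 -7.5 0 0 0
0.07 0 0 -10 0 0 0' | python3 nudge.py |f
echo '0.07 1 0 0 0 0 0
0.07 2 0 0 0 0 0
0.07 2 0 0 0 0 0' | python3 nudge.py |f
python3 -c "
from h import *
c,t=snap('top','t11');c,s=snap('scene','s11');c,w=snap('wrist','w11')
m=np.zeros((600,800,3),np.uint8)
m[:300,:400]=cv2.resize(t[180:255,390:490],(400,300),interpolation=cv2.INTER_CUBIC)
m[:300,400:]=cv2.resize(t[180:280,160:293],(400,300),interpolation=cv2.INTER_CUBIC)
m[300:,:400]=cv2.resize(s[120:345,220:520],(400,300),interpolation=cv2.INTER_CUBIC)
m[300:,400:]=cv2.resize(w,(480,300))[:,40:440]
cv2.imwrite('pics/m8.png',m); print(bot.observe()['clock'])"
```

```text
position: [0.5115, 0.4356, 0.0713] force: [0.8, 2.9, 2.9] grip_width: 0.0209 
position: [0.5114, 0.4353, 0.071] force: [-0.5, 0.6, -0.2] grip_width: 0.0699 
position: [0.5112, 0.435, 0.2744] force: [0.3, 0.8, -0.2] grip_width: 0.07 
position: [0.5044, 0.4768, 0.2697] force: [-0.4, 0.2, -0.2] grip_width: 0.0701 
28.675
```

View pics/m8.png

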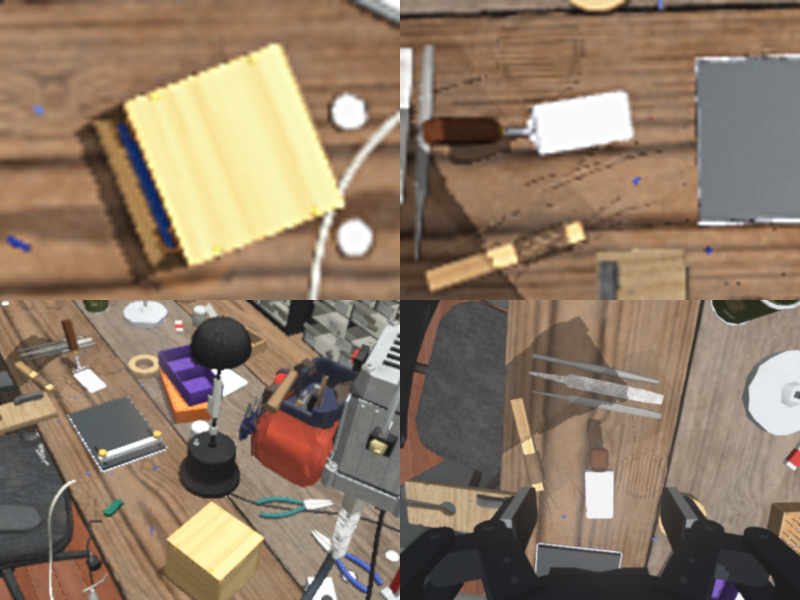

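The lifter is flat on the bench, off the board. Only the blue tile shows at the mouth, as it did before, so the white one sits home under the roof, and the bystanders look unmoved. Handing in.

```bash
python3 -c "
from workcell import bot
print(bot.job_done())"
```

```text
the job is handed in; nothing more can be done
None
```

I handed the job in at about 29 s: the white tile should be lying home in the upper slot (felt against the back, but hidden from the cameras afterwards), the lifter is flat on the bench by its starting place, and the blue tile and other things look untouched.

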